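# Find the rocking meal-box lid and clip it down

### The arm

A 7-joint arm with a two-finger parallel gripper is mounted at the origin on the work surface. World frame = base frame: x ahead of the robot, y to its left, z up, the work surface at z = 0. Lengths are in m, angles in rad, forces in N, time in s.
With the tool pointing down it reaches from about 0.4 to 0.85 m from the base axis. Payload 4.4 kg.
Tool frame: the origin (TCP) lies midway between the tips of the shut fingers; the grasp point (between the pads) lies 19 mm behind it; x points along the fingers, z is the direction in which the jaws open and shut, and the axes are right-handed (so a half turn about x gives the same grasp; the last joint's range is limited). The gripper opens to 94 mm and grips with 3 to 60 N. Pads are 16 mm wide; open, the fingers measure 119 mm over their backs; the gripper's body (75 mm by 177 mm) begins 78 mm behind the grasp point.
Start: joints at [1.138, 0.628, 0.038, 1.517, -0.027, 0.996, -0.02], TCP at [0.233, -0.607, 0.205] pointing down, gripper open.
Joint ranges: [-3.06, 3.06], [-0.37, 2.12], [-1.25, 1.32], [0.18, 2.47], [-1.1, 4.24], [0.23, 1.98], [-2.94, 2.94]. Speed limits (rad/s): [2.57, 2.57, 3.14, 3.14, 3.14, 3.14, 3.14].

### API

Orientations are given as [roll, pitch, yaw] about the fixed x, y, z axes, in that order (R = Rz(yaw) Ry(pitch) Rx(roll)).
In Python, from bench import bot gives the robot as it stands. Calls block until the motion is done:
- bot.reach(position, orientation): joint-space move of the TCP to a pose.
- bot.servo_line(position, ori=None, max_speed=0.15): straight line of the TCP; ori=None keeps the orientation; max_speed is the mean speed in m/s.
- bot.move_j(angles): joint-space move.
- bot.move_gripper(opening, strength=None): opening from 0.0 (shut) to 1.0 (fully open); strength is the grip in N (None keeps the last); returns when the fingers have stopped.
- bot.sleep(seconds).
- bot.solve_ik(position, orientation): joint angles nearest the present ones, or None.
- bot.get_obs(): the state.
- bot.grab_frame(name): name is "scene" or "side" or "wrist"; returns the picture (480x640x3 uint8, red, green, blue); there is no depth.
- bot.camera_info(name): a dict with "camera_matrix" (3x3 intrinsics, pixels), "R" (3x3) and "t" (3): a world point X has camera coordinates R X + t. Camera axes: x right, y down, z forward; pixel columns grow to the right and rows downward; lengths in m; the calibration is good to about 2 mm. A picture is of the moment at which its call begins: read the wrist's pose just before it. camera_info takes no time and is no camera call; for the wrist camera it gives the pose at the moment of the call.
A pose or a line that the arm cannot do raises bot.PlanningError and nothing moves.
- bot.finish_job(): hands the job in, once; it reports no verdict.
Trained networks look in the newest picture that a camera, given by its name, has taken for a name from the list of things; names that differ only in an ending like _2 or _b are one class to them, and where a whole thing is asked for, a point or a joint stands for the part that bears it (a point fixed in the world has none). Each returns a list of dicts, best first, with "score" (0 to 1); they miss things now and then, are a little off and sometimes report something else, mostly with a low value. They report only what shows in the picture. A call takes as long as a camera call. They do not tell look-alikes from the thing itself.
- bot.find_in(camera, thing): "position" ([x, y, z] in m, in world coordinates, good to about 4 mm: the middle of the surface that is visible of it).
- bot.trace(camera, thing): "pixels" (480x640 bool, what is visible of it).
The state is a dict: "time_s": time; "q": joint angles; "qd": joint speeds; "joint_efforts": joint torques, N m; "position": TCP position; "tool_rot": TCP orientation; "force": force on the tool from outside, world axes, zero at the start; "moment": the same for the moment, N m; "grip_width": opening from 0.0 (shut) to 1.0 (fully open).
Only numpy, scipy, OpenCV 4.12 (cv2) and the standard library are available. Lean on these libraries where they do the work, as an engineer would, in place of code of your own. Each camera call takes 0.05 s, during which the arm holds its last target.

### The job

Four lidded meal boxes stand on the prep counter: three lids are clipped down, but one is only balanced on its box's inner divider. Press lightly with the closed fingertips on an end of the lids, one after another, until you find the one that rocks, then press that lid firmly on its middle until it clips fully home and lies flat, and move clear. The lids are thin card, so give the clipped ones no more than a light press, do not pull any lid up, and leave everything else on the counter where it stands.

Things in the scene. Friction and masses are not known exactly. Their poses are not given: they have to be found in the camera images.
- lid1_top (a point): Centre of the flat top of one of four identical card lids, 140 mm along its own y, 100 along x, z up, skirt 14 deep; its black box is fixed. The box's divider runs under the lid's middle along its x, marked by a 1 mm crease. Box depths differ: tops stand 44 to 69 mm above the counter, which tells nothing. The unclipped lid: under 1 N at 50 mm along +y or -y tips it 0.08 rad (4 mm); let go, it levels.
- lid1 (a joint): How far this lid's middle is pressed down from its start (m), positive down; 0 at the start for every lid, clipped or not. A clipped lid stays level, gives 0.45 mm per N anywhere and springs back; past 0.006 (13 N) it is crushed. The unclipped one is not clipped by pressing an end; about 15 N on its middle moves it down 5 mm, where it is clipped (0.005) and stays.
- lid2_top (a point): Centre of the flat top of one of four identical card lids, 140 mm along its own y, 100 along x, z up, skirt 14 deep; its black box is fixed. The box's divider runs under the lid's middle along its x, marked by a 1 mm crease. Box depths differ: tops stand 44 to 69 mm above the counter, which tells nothing. The unclipped lid: under 1 N at 50 mm along +y or -y tips it 0.08 rad (4 mm); let go, it levels.
- lid2 (a joint): How far this lid's middle is pressed down from its start (m), positive down; 0 at the start for every lid, clipped or not. A clipped lid stays level, gives 0.45 mm per N anywhere and springs back; past 0.006 (13 N) it is crushed. The unclipped one is not clipped by pressing an end; about 15 N on its middle moves it down 5 mm, where it is clipped (0.005) and stays.
- lid3_top (a point): Centre of the flat top of one of four identical card lids, 140 mm along its own y, 100 along x, z up, skirt 14 deep; its black box is fixed. The box's divider runs under the lid's middle along its x, marked by a 1 mm crease. Box depths differ: tops stand 44 to 69 mm above the counter, which tells nothing. The unclipped lid: under 1 N at 50 mm along +y or -y tips it 0.08 rad (4 mm); let go, it levels.
- lid3 (a joint): How far this lid's middle is pressed down from its start (m), positive down; 0 at the start for every lid, clipped or not. A clipped lid stays level, gives 0.45 mm per N anywhere and springs back; past 0.006 (13 N) it is crushed. The unclipped one is not clipped by pressing an end; about 15 N on its middle moves it down 5 mm, where it is clipped (0.005) and stays.
- lid4_top (a point): Centre of the flat top of one of four identical card lids, 140 mm along its own y, 100 along x, z up, skirt 14 deep; its black box is fixed. The box's divider runs under the lid's middle along its x, marked by a 1 mm crease. Box depths differ: tops stand 44 to 69 mm above the counter, which tells nothing. The unclipped lid: under 1 N at 50 mm along +y or -y tips it 0.08 rad (4 mm); let go, it levels.
- lid4 (a joint): How far this lid's middle is pressed down from its start (m), positive down; 0 at the start for every lid, clipped or not. A clipped lid stays level, gives 0.45 mm per N anywhere and springs back; past 0.006 (13 N) it is crushed. The unclipped one is not clipped by pressing an end; about 15 N on its middle moves it down 5 mm, where it is clipped (0.005) and stays.
- squeeze_bottle: clear bottle, 56 mm across, 150 high; origin at the centre of its underside; a bystander, loose
- shaker: metal shaker, 48 mm across, 90 high; origin at the centre of its underside; a bystander, loose
- dip_pot: open white pot, 56 mm across, 35 high; origin at the centre of its underside; a bystander, loose
- spice_jar: amber glass jar, 42 mm across, 75 high; origin at the centre of its underside; a bystander, loose
- bowl: open kraft bowl, 120 mm across, 50 high; origin at the centre of its underside; a bystander, loose
- can: food can, 74 mm across, 100 high; origin at the centre of its underside; a bystander, loose
- spoon: steel spoon lying flat along its own x; a bystander, loose
Mind the look-alikes: they are no part of the job. What is shaped like the part that bears lid4_top but purple or red is not meant.

How it is judged:
By the outcome, as a careful person would: the job done as asked, in the order asked, and still so for the second after the job is handed in, with the robot touching nothing.
It also fails if it takes over 54 s, if anything falls off the work surface, if the arm or the gripper's body presses on something with over 40 N, if the wrist force passes 120 N, or if a joint passes its speed limit or range.

## Working session

There is one attempt and no reset: what is moved stays moved. The work goes in short steps, each a Python script; the robot and the scene stay as the last script left them, time stands still between calls to the robot, and variables do not carry over. Pictures are saved under pics/ and viewed, and the job is handed in when it is done.

```bash
mkdir -p pics; ls; python3 - <<'E'
from bench import bot
import cv2
for c in ["scene","side","wrist"]:
    f=bot.grab_frame(c); cv2.imwrite(f"pics/{c}0.png",f[:,:,::-1])
    for t in ["lid1_top"]:
        for d in bot.find_in(c,t): print(c,t,d)
o=bot.get_obs(); print(o["time_s"],o["position"],o["tool_rot"],o["force"])
E
```

```text
pics
scene lid1_top {'position': [0.6466, 0.1322, 0.052], 'score': 0.8}
scene lid1_top {'position': [0.6766, -0.3266, 0.0635], 'score': 0.16}
side lid1_top {'position': [0.6398, 0.1585, 0.0558], 'score': 0.8}
0.3 [ 0.23305549 -0.60655505  0.20514243] [3.11105267 1.57014541 1.90701751] [-0.71051133  0.64819769  0.04228943]
```

View pics/scene0.png

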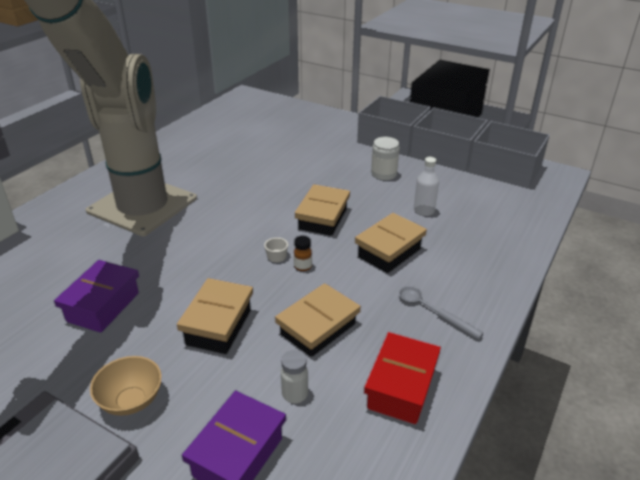

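View pics/side0.png

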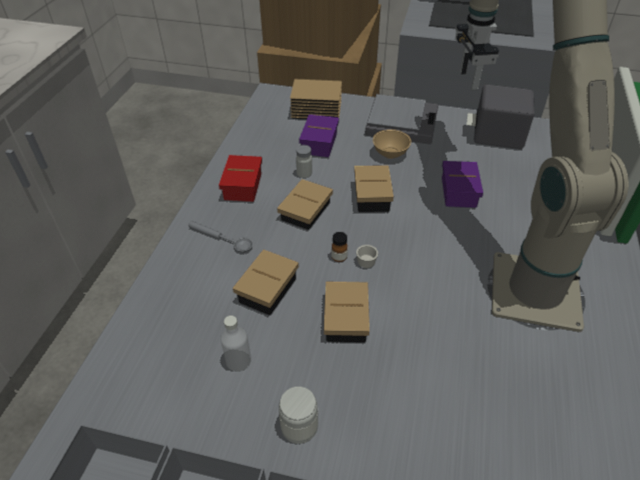

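View pics/wrist0.png

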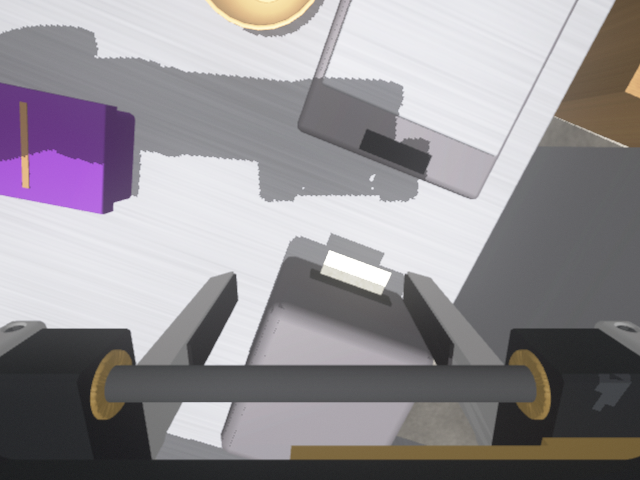

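The scene camera shows four kraft lids at about (323,205), (391,238), (217,310) and (318,316). The side camera shows the same lids at about (347,308), (267,278), (374,185) and (306,202). The red and purple boxes are decoys.

```bash
cat > h.py <<'E'
from bench import bot
import numpy as np, cv2
def cam(n):
    i=bot.camera_info(n); return np.array(i["camera_matrix"]),np.array(i["R"]),np.array(i["t"])
def proj(c,X):
    K,R,t=c; p=K@(R@np.asarray(X)+t); return p[:2]/p[2]
E
python3 - <<'E'
from h import *
bot.grab_frame("scene");bot.grab_frame("side")
for c in ["scene","side"]:
    C=cam(c); im=cv2.imread(f"pics/{c}0.png")
    for k in range(1,5):
        for d in bot.find_in(c,f"lid{k}_top"): print(c,k,d['position'],d['score'],proj(C,d['position']).round())
        for j,d in enumerate(bot.trace(c,f"lid{k}_top")):
            m=d['pixels']; ys,xs=np.nonzero(m); print('  tr',d['score'],m.sum(),xs.mean(),ys.mean())
            if d['score']>.5: np.save(f"m_{c}_{k}.npy",m)
    cv2.imwrite(f"pics/{c}_big.png",cv2.resize(im[170:370,170:450] if c=="scene" else im[140:350,220:420],None,fx=2.8,fy=2.8,interpolation=cv2.INTER_CUBIC))
print(bot.get_obs()["time_s"])
E
```

```text
scene 1 [0.6453, 0.1355, 0.0535] 0.63 [390. 237.]
  tr 0.86 1950 389.62102564102565 236.66307692307691
scene 2 [0.6277, -0.1635, 0.0425] 0.98 [317. 316.]
scene 2 [0.4848, 0.4416, 0.065] 0.32 [385. 159.]
  tr 0.62 3073 316.879596485519 314.99251545720796
scene 3 [0.442, 0.1666, 0.0525] 0.76 [320. 206.]
  tr 0.93 1502 321.7170439414115 204.78828229027962
scene 4 [0.8344, -0.2232, 0.0618] 0.92 [402. 372.]
scene 4 [0.459, -0.2674, 0.0606] 0.75 [214. 310.]
scene 4 [0.2144, -0.3415, 0.0638] 0.75 [ 94. 288.]
scene 4 [0.6452, 0.1382, 0.0522] 0.35 [391. 237.]
  tr 0.92 4045 402.20667490729295 371.1693448702101
  tr 0.85 5667 233.7496029645315 438.16569613552144
  tr 0.84 3073 214.62121705174096 309.5144809632281
  tr 0.72 2803 96.05886550124866 289.04138423118087
side 1 [0.6408, 0.1638, 0.0566] 0.8 [264. 279.]
  tr 0.66 2114 265.33349101229896 278.2852412488174
side 2 [0.6228, -0.1401, 0.046] 0.85 [304. 201.]
side 2 [0.6414, 0.1562, 0.0535] 0.6 [264. 278.]
  tr 0.7 1408 304.39701704545456 200.8963068181818
side 3 [0.4344, 0.2021, 0.0529] 0.79 [346. 309.]
  tr 0.94 2440 346.1315573770492 308.39918032786886
side 4 [0.6617, -0.4509, 0.0628] 0.95 [318. 131.]
side 4 [0.2079, -0.3108, 0.0647] 0.85 [462. 180.]
side 4 [0.4511, -0.2371, 0.0626] 0.79 [372. 184.]
side 4 [0.8274, -0.1949, 0.0595] 0.64 [240. 174.]
  tr 0.98 997 318.33199598796386 130.68304914744232
  tr 0.96 1320 372.62045454545455 183.7022727272727
  tr 0.87 1277 239.9796397807361 173.1049334377447
  tr 0.79 1284 461.1448598130841 179.32476635514018
  tr 0.24 516 222.5251937984496 237.08333333333334
1.2
```

```bash
cat > fit.py <<'E'
from h import *
from scipy.optimize import minimize
C={c:cam(c) for c in ["scene","side"]}
M={}
for c in C:
    im=cv2.imread(f"pics/{c}0.png"); hsv=cv2.cvtColor(im,cv2.COLOR_BGR2HSV)
    M[c]=((hsv[...,0]>8)&(hsv[...,0]<26)&(hsv[...,1]>70)&(hsv[...,2]>50)).astype(np.uint8)
seeds={1:([.643,.149],(390,237),(266,278)),2:([.625,-.152],(317,316),(304,201)),3:([.438,.184],(321,206),(346,308)),4:([.455,-.252],(215,310),(372,184))}
S=4
def hull(c,p):
    x,y,z,a=p; ca,sa=np.cos(a),np.sin(a)
    P=[proj(C[c],[x+ca*u-sa*v,y+sa*u+ca*v,z-w]) for u in(-.05,.05) for v in(-.07,.07) for w in(0,.014)]
    return cv2.convexHull(np.array(P,np.float32))
res={}
for k,(xy,*cs) in seeds.items():
    tgt={}
    for c,s in zip(["scene","side"],cs):
        n,l,st,ce=cv2.connectedComponentsWithStats(cv2.morphologyEx(M[c],cv2.MORPH_CLOSE,np.ones((7,7))))
        m=(l==l[s[1],s[0]]).astype(np.uint8)
        x,y,w,h=st[l[s[1],s[0]],:4]; x-=15;y-=15;w+=30;h+=30
        tgt[c]=(x,y,cv2.resize(m[y:y+h,x:x+w],None,fx=S,fy=S,interpolation=cv2.INTER_LINEAR).astype(bool)); 
    def cost(p,full=False):
        o=[]
        for c in C:
            x,y,m=tgt[c]; b=np.zeros(m.shape,np.uint8)
            h=(hull(c,p)-[x,y]+.5)*S-.5
            cv2.fillConvexPoly(b,np.round(h*16).astype(np.int32),1,shift=4)
            b=b>0; o.append((b&m).sum()/(b|m).sum())
        return o if full else 2-sum(o)
    best=None
    for a in np.arange(0,np.pi,np.pi/12):
        p0=np.array([*xy,.056,a]); sx=np.vstack([p0]+[p0+d for d in np.diag([.015,.015,.012,.2])])
        r=minimize(cost,p0,method="Nelder-Mead",options=dict(initial_simplex=sx,xatol=1e-4,fatol=1e-5,maxiter=400))
        if best is None or r.fun<best.fun: best=r
    a=(best.x[3]+np.pi/2)%np.pi-np.pi/2
    res[k]=[*best.x[:3],a]; print(k,np.round(res[k],4),np.round(cost(best.x,True),3))
np.save("lids.npy",np.array([res[k] for k in(1,2,3,4)]))
for c,(x0,y0,x1,y1) in dict(scene=(170,170,450,370),side=(220,140,420,350)).items():
    im=cv2.resize(cv2.imread(f"pics/{c}0.png"),None,fx=3,fy=3,interpolation=cv2.INTER_CUBIC)
    for k,p in res.items():
        cv2.polylines(im,[np.round((hull(c,p)+.5)*3).astype(int)],True,(255,0,0),1)
        x,y,z,a=p
        for d in(-.05,.05): 
            q=proj(C[c],[x-np.sin(a)*d,y+np.cos(a)*d,z]); cv2.circle(im,tuple(((q+.5)*3).astype(int)),4,(0,0,255),-1)
        e=[tuple(((proj(C[c],[x+np.cos(a)*d,y+np.sin(a)*d,z])+.5)*3).astype(int)) for d in(-.04,.04)]
        cv2.line(im,*e,(0,255,0),1)
    im=im[y0*3:y1*3,x0*3:x1*3]; s=min(800/im.shape[1],600/im.shape[0],1)
    cv2.imwrite(f"pics/{c}_fit.png",cv2.resize(im,None,fx=s,fy=s))
E
python3 fit.py
```

```text
1 [ 0.6407  0.1476  0.0532 -0.2162] [0.96  0.975]
2 [ 0.6241 -0.1524  0.044  -0.2362] [0.967 0.969]
3 [0.4358 0.1889 0.0489 0.2081] [0.95 0.97]
4 [ 0.4519 -0.2533  0.0588  0.2549] [0.965 0.96 ]
```

View pics/scene_fit.png

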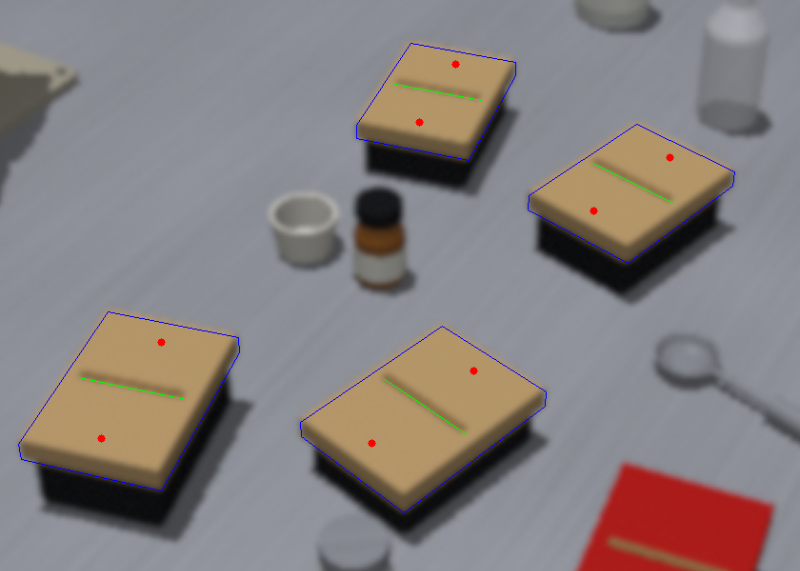

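View pics/side_fit.png

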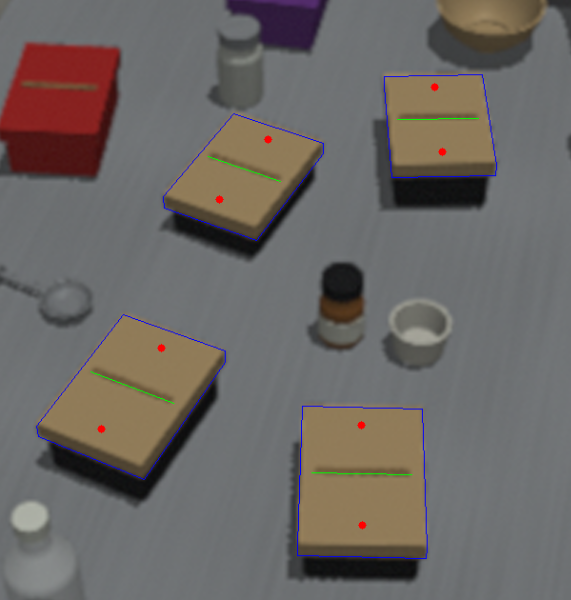

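Blue outlines and creases match the lids in both pictures, with residuals of 2–3 mm at most. I'll probe the nearest lid first.

```bash
cat >> h.py <<'E'
L=np.load("lids.npy")
def pick(pos,a):
    q0=np.array(bot.get_obs()["q"]);best=None
    for w in(0,np.pi,-np.pi):
        o=[0,np.pi/2,a+w]; q=bot.solve_ik(list(pos),o)
        if q is not None:
            c=np.abs(np.array(q)-q0).max()
            if best is None or c<best[0]-1e-3: best=(c,o,q)
    return best
def goto(k,d,h=.17):
    x,y,z,a=L[k-1]; p=[x-np.sin(a)*d,y+np.cos(a)*d,h]
    c,o,q=pick(p,a); print("goto",k,np.round(p,3),"dq",round(c,2)); bot.reach(p,o); return p,o
def fz(n=3):
    v=[]
    for _ in range(n): v.append(bot.get_obs()["force"][2]); bot.sleep(.02)
    return np.mean(v)
def probe(k,d,fmax=2.0,step=.0005,above=.008,span=.02):
    p,o=goto(k,d,L[k-1][2]+.03)
    z=L[k-1][2]+above; bot.servo_line([p[0],p[1],z],None,.08); bot.sleep(.15)
    b=fz(); log=[]; zs=z
    while zs-step>z-span:
        zs-=step; bot.servo_line([p[0],p[1],zs],None,.03)
        ob=bot.get_obs(); f=ob["force"][2]-b; log.append((round((z-zs)*1e3,1),round(ob["position"][2]*1e3,2),round(f,2)))
        if f>fmax: break
    print("base",round(b,2),"t",round(bot.get_obs()["time_s"],2)); print(log)
    return p
E
python3 - <<'E'
from h import *
bot.move_gripper(0.0,10)
print(bot.get_obs()["time_s"])
x,y,z,a=L[3]; 
goto(4,-.05,.17); print(bot.get_obs()["time_s"])
p=probe(4,-.05)
bot.servo_line([p[0],p[1],.12],None,.15)
o=bot.get_obs();print(o["time_s"],o["force"])
E
```

```text
2.6167
goto 4 [ 0.465 -0.302  0.17 ] dq 0.57
4.05
goto 4 [ 0.465 -0.302  0.089] dq 0.18
base -0.25 t 7.59
[(np.float64(0.5), np.float64(66.43), np.float64(-0.04)), (np.float64(1.0), np.float64(65.8), np.float64(0.04)), (np.float64(1.5), np.float64(65.29), np.float64(1.03)), (np.float64(2.0), np.float64(64.8), np.float64(1.22)), (np.float64(2.5), np.float64(64.3), np.float64(0.55)), (np.float64(3.0), np.float64(63.8), np.float64(0.31)), (np.float64(3.5), np.float64(63.31), np.float64(0.1)), (np.float64(4.0), np.float64(62.87), np.float64(0.84)), (np.float64(4.5), np.float64(62.43), np.float64(1.3)), (np.float64(5.0), np.float64(61.94), np.float64(2.28))]
8.1333 [ 0.18716596  0.59914914 -0.58369923]
```

Ambiguous: the force noise is significant. I'll repeat on the same spot with dwells and averaging.

```bash
cat >> h.py <<'E'
def hold(n=12):
    v=[];P=[]
    for _ in range(n):
        bot.sleep(.02); ob=bot.get_obs(); v.append(ob["force"][2]); P.append(ob["position"][2])
    return np.mean(P)*1e3,np.mean(v),np.std(v)
E
python3 - <<'E'
from h import *
p=bot.get_obs()["position"]
b=None
for z in(.0675,.065,.064,.063,.062,.0612):
    bot.servo_line([p[0],p[1],z],None,.1 if z>.067 else .02)
    m=hold(); b=m[1] if b is None else b
    print(z,np.round([m[0],m[1]-b,m[2]],2))
    if m[1]-b>2.5: break
bot.servo_line([p[0],p[1],.09],None,.15)
print(bot.get_obs()["time_s"])
E
```

```text
0.0675 [67.97  0.    0.4 ]
0.065 [65.04 -0.19  0.53]
0.064 [63.97 -0.25  0.45]
0.063 [63.01  0.07  0.63]
0.062 [62.1   1.97  0.27]
0.0612 [61.3   3.67  0.49]
11.625
```

Contact at 63.0 mm, then about 2.1 N/mm, which matches 0.45 mm/N. Lid 4 is clipped. Next is lid 2.

```bash
cat >> h.py <<'E'
def probe2(k,d,top,bottom,fmax=1.5,step=.001):
    p,o=goto(k,d,top+.02); 
    bot.servo_line([p[0],p[1],top],None,.1)
    f0={c:bot.grab_frame(c) for c in("side","scene")}
    b=hold(10)[1]; z=top; print("t",bot.get_obs()["time_s"])
    while z>bottom:
        z-=step; bot.servo_line([p[0],p[1],z],None,.03); m=hold(6)
        print(round(z*1e3,1),np.round([m[0],m[1]-b,m[2]],2))
        if m[1]-b>fmax: break
    for c in f0:
        f1=bot.grab_frame(c); cv2.imwrite(f"pics/p{k}_{c}_a.png",f0[c][:,:,::-1]); cv2.imwrite(f"pics/p{k}_{c}_b.png",f1[:,:,::-1])
    bot.servo_line([p[0],p[1],top+.03],None,.15)
    print("t",bot.get_obs()["time_s"])
E
python3 - <<'E'
from h import *
goto(4,-.05,.13)
goto(2,-.05,.13)
probe2(2,-.05,.053,.038)
E
```

```text
goto 4 [ 0.465 -0.302  0.13 ] dq 0.09
goto 2 [ 0.612 -0.201  0.13 ] dq 0.6
goto 2 [ 0.612 -0.201  0.073] dq 0.11
t 13.6167
52.0 [51.98  0.44  0.47]
51.0 [50.92  0.19  0.47]
50.0 [49.96  0.55  0.42]
49.0 [48.96  0.31  0.1 ]
48.0 [48.05  0.24  0.58]
47.0 [47.18  2.4   0.49]
t 16.2083
```

```bash
cat > diff.py <<'E'
import cv2,numpy as np,sys
k=sys.argv[1];o=[]
for c,(x0,y0,x1,y1) in dict(scene=(170,170,450,370),side=(220,140,420,350)).items():
    a=cv2.imread(f"pics/p{k}_{c}_a.png");b=cv2.imread(f"pics/p{k}_{c}_b.png")
    d=np.clip(128+3*(b.astype(int)-a),0,255).astype(np.uint8)
    o.append(np.hstack([cv2.resize(v[y0:y1,x0:x1],(390,290)) for v in(b,d)]))
cv2.imwrite(f"pics/d{k}.png",np.vstack(o))
E
python3 diff.py 2
```

```text
(no output)
```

View pics/d2.png

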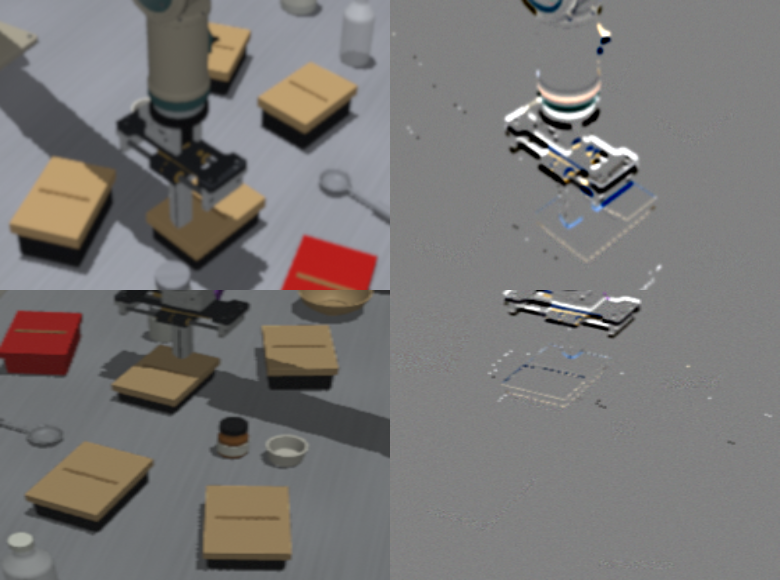

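The edges change faintly and evenly, as for a level 1 mm dip, with no tilt. Lid 2 is clipped. Next is lid 1, pressed at the end away from the bottle.

```bash
python3 - <<'E'
from h import *
goto(2,-.05,.13)
goto(1,-.05,.13)
probe2(1,-.05,.062,.046)
E
python3 diff.py 1
```

```text
goto 2 [ 0.612 -0.201  0.13 ] dq 0.09
goto 1 [0.63  0.099 0.13 ] dq 0.48
goto 1 [0.63  0.099 0.082] dq 0.09
t 18.5917
61.0 [60.99 -0.33  0.37]
60.0 [59.93 -0.09  0.73]
59.0 [58.95 -0.2   0.46]
58.0 [57.96  0.15  0.38]
57.0 [57.13  0.82  0.37]
56.0 [56.23  2.92  0.33]
t 21.1833
```

View pics/d1.png

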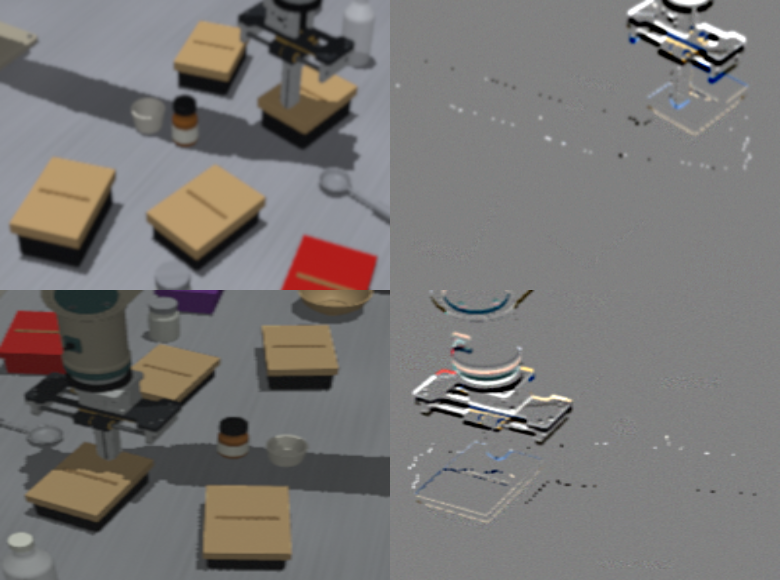

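Lid 1 behaves the same way: level and about 2.1 N/mm, so clipped. Now I'll confirm lid 3.

```bash
python3 - <<'E'
from h import *
goto(1,-.05,.13)
goto(3,-.05,.13)
probe2(3,-.05,.058,.043)
E
python3 diff.py 3
```

```text
goto 1 [0.63  0.099 0.13 ] dq 0.08
goto 3 [0.446 0.14  0.13 ] dq 0.46
goto 3 [0.446 0.14  0.078] dq 0.13
t 23.175
57.0 [57.    0.15  0.56]
56.0 [55.94 -0.12  0.54]
55.0 [54.96 -0.12  0.67]
54.0 [53.97 -0.09  0.22]
53.0 [52.96 -0.07  0.45]
52.0 [51.99  0.25  0.27]
51.0 [50.99  0.34  0.33]
50.0 [49.99  0.31  0.43]
49.0 [49.38  5.22  0.28]
t 26.8333
```

View pics/d3.png

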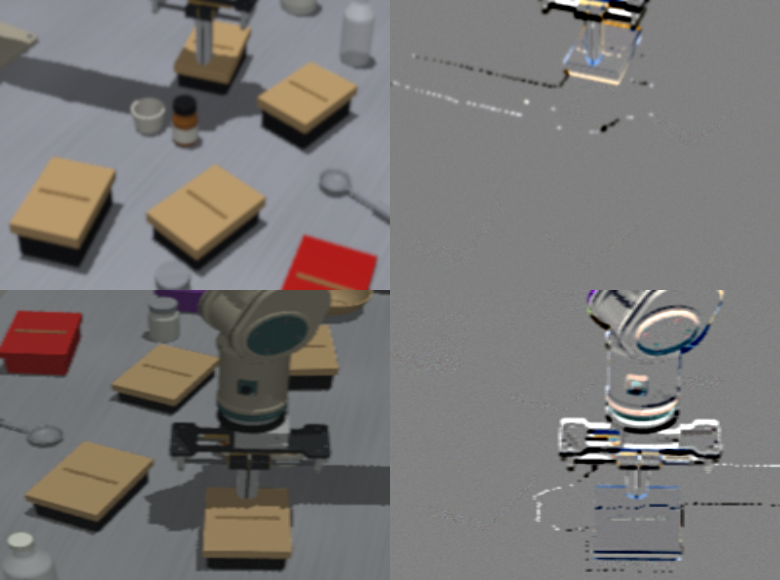

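The far end of the lid clearly lifts, and force stays near zero for about 3–4 mm before a hard stop. Lid 3 rocks. I'll refine its centre with the wrist camera before the firm press.

```bash
python3 - <<'E'
from h import *
goto(3,0,.15); bot.sleep(.1)
C=cam("wrist"); f=bot.grab_frame("wrist"); im=f[:,:,::-1].copy()
cv2.imwrite("pics/w3raw.png",im)
x,y,z,a=L[2]; z=.0535
K,R,t=C; np.savez("w3.npz",K=K,R=R,t=t)
R2=lambda u,v:[x+np.cos(a)*u-np.sin(a)*v,y+np.sin(a)*u+np.cos(a)*v,z]
P=np.array([proj(C,R2(u,v)) for u,v in((-.05,-.07),(.05,-.07),(.05,.07),(-.05,.07))]); print(P.round())
cv2.polylines(im,[P.round().astype(int)],True,(255,0,0),1)
cv2.line(im,*[tuple(proj(C,R2(u,0)).round().astype(int)) for u in(-.04,.04)],(0,255,0),1)
cv2.imwrite("pics/w3.png",im)
print(bot.get_obs()["time_s"],bot.get_obs()["position"])
E
```

```text
goto 3 [0.436 0.189 0.15 ] dq 0.17
[[266. 315.]
 [379. 315.]
 [387. 152.]
 [258. 152.]]
27.4 [0.43493119 0.18712714 0.14844576]
```

View pics/w3.png

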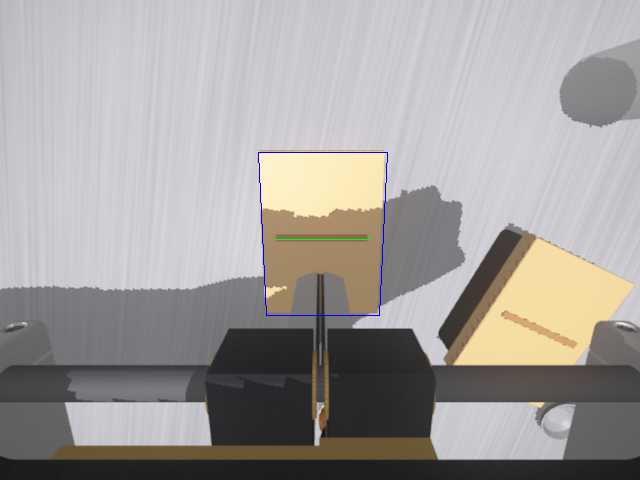

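The crease lies about 2 px (1.5–2 mm) towards +y from the fit, and the outline matches. I'll press at +1.5 mm.

```bash
python3 - <<'E'
from h import *
p,o=goto(3,.0015,.08)
bot.servo_line([p[0],p[1],.058],None,.1); b=hold(8)[1]
z=.056; pk=0
while z>.040:
    bot.servo_line([p[0],p[1],z],None,.03); m=hold(3)
    F=m[1]-b; print(round(z*1e3,2),np.round([m[0],F],2)); pk=max(pk,F)
    if F>22: break
    z-=.0007
print("t",bot.get_obs()["time_s"])
E
```

```text
goto 3 [0.436 0.19  0.08 ] dq 0.18
56.0 [56.15 -0.1 ]
55.3 [55.25  0.1 ]
54.6 [54.56  0.4 ]
53.9 [53.88  0.6 ]
53.2 [5.318e+01 4.000e-02]
52.5 [52.94  5.43]
51.8 [52.58  9.38]
51.1 [52.04 11.6 ]
50.4 [51.42 12.78]
49.7 [50.76 12.83]
49.0 [50.06 12.95]
48.3 [49.37 13.55]
47.6 [48.67 13.52]
46.9 [47.98 13.9 ]
46.2 [47.92 21.24]
45.5 [47.85 28.25]
t 33.0833
```

The lid travelled about 5.2 mm at about 13 N and then hit a hard stop. I'll retract and check by camera.

```bash
python3 - <<'E'
from h import *
p=bot.get_obs()["position"]
bot.servo_line([p[0],p[1],.15],None,.1)
bot.reach([.5,0.0,.30],[0,np.pi/2,pick([.5,0,.3],0)[1][2]])
C=cam("wrist"); cv2.imwrite("pics/w_end.png",bot.grab_frame("wrist")[:,:,::-1])
q0=[1.138,.628,.038,1.517,-.027,.996,-.02]
bot.move_j(q0)
for c in("scene","side"): cv2.imwrite(f"pics/{c}_end.png",bot.grab_frame(c)[:,:,::-1])
o=bot.get_obs();print(o["time_s"],o["force"])
o=[]
for c,(x0,y0,x1,y1) in dict(scene=(60,120,500,450),side=(180,100,500,450)).items():
    a=cv2.imread(f"pics/{c}0.png");b=cv2.imread(f"pics/{c}_end.png")
    d=np.clip(128+3*(b.astype(int)-a),0,255).astype(np.uint8)
    o.append(np.hstack([cv2.resize(v[y0:y1,x0:x1],(390,295)) for v in(b,d)]))
cv2.imwrite("pics/dend.png",np.vstack(o))
E
sed -e 's/{c}0.png/{c}_end.png/;s/_fit/_fitend/;s/lids.npy/lids_end.npy/' fit.py > fit2.py; python3 fit2.py
```

```text
37.7917 [ 0.35630126 -0.25495218 -0.36344785]
1 [ 0.6406  0.1478  0.0532 -0.2236] [0.959 0.976]
2 [ 0.6241 -0.1524  0.0439 -0.2361] [0.967 0.969]
3 [0.4358 0.1887 0.0437 0.2059] [0.948 0.971]
4 [ 0.4519 -0.2533  0.0588  0.2556] [0.966 0.961]
```

View pics/dend.png

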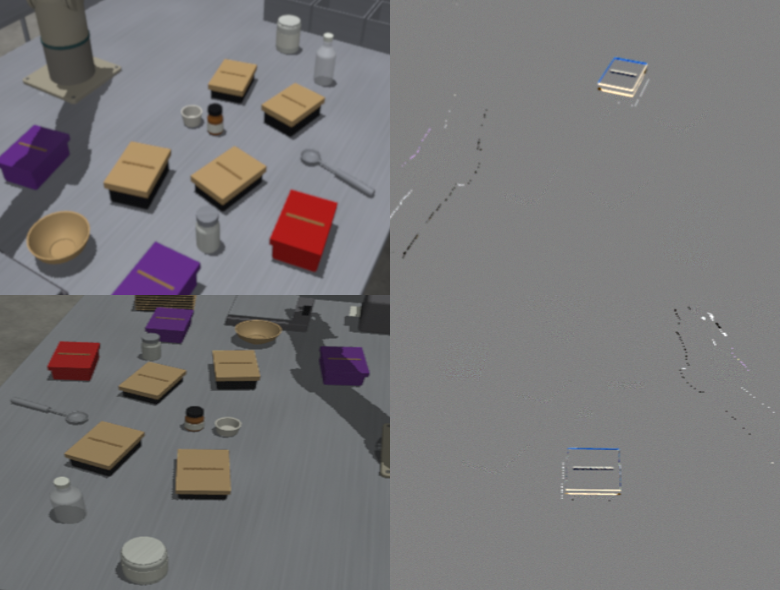

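Apart from the arm's own shadow, only lid 3 changed. It sits 5.2 mm lower and level by the camera fit, and nothing else moved.

```bash
python3 -c "
from bench import bot
print(bot.finish_job(), bot.get_obs()['time_s'])"
```

```text
the job is handed in; nothing more can be done
the job is handed in; nothing more can be done
```

The loose lid was lid 3. I pressed it home on its middle, moved the arm clear and handed the job in at about 38 s, within the 54 s limit.

- **Finding it:** I pressed one end of each lid in the order 4, 2, 1, 3. Lids 4, 2 and 1 gave about 2 N/mm, as a clipped lid should, and took at most 3.7 N. The picture differences for lids 2 and 1 showed them staying level. Lid 3 tipped 3–4 mm at near-zero force, and its far end lifted. That press peaked at about 5 N when it reached the tip stop.
- **Clipping it:** On its middle, lid 3 moved down about 5.2 mm at about 13 N, then met a hard stop. The press ended at about 28 N because each step overshoots slightly.
- **Last checks:** A camera fit puts lid 3 5.2 mm lower than at the start, with the same position and yaw. The before/after pictures show no other change in the area compared except the arm's shadow. I did not press lid 3 again afterwards to confirm it no longer rocks.
- **Disagreements:**
  - The camera-fitted heights read about 4 mm lower than the heights felt by contact.
  - The first quick probe of lid 4 was too noisy to read, so I repeated it with averaging.

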